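# Check two slide rails and mark the one that binds

## Robot

A 6-joint arm with a two-finger parallel gripper is mounted at the origin on the work surface. World frame = base frame: x ahead of the robot, y to its left, z up, the work surface at z = 0. Lengths are in m, angles in rad, forces in N, time in s.
With the tool pointing down it reaches from about 0.35 to 0.975 m from the base axis. Payload 4.9 kg.
Tool frame: the origin (TCP) lies on the mounting face of the last link; the fingertips stand 173 mm ahead of it and the grasp point (between the pads) lies 155 mm ahead of it (tcp_to_grasp is the distance from the TCP to the grasp point, in m); z points along the fingers, y is the line along which they close (so a half turn about z gives the same grasp; the last joint's range is limited). The gripper opens to 85 mm and grips with 20 to 120 N. Pads are 22 mm wide; open, the fingers measure 114 mm over their backs; the gripper's body (76 mm by 85 mm) begins 54 mm behind the grasp point. The pads swing forward as they close: fully open they stand 13 mm farther back than shut.
Start: joints at [1.093, 0.053, 1.613, -0, 1.476, -0.119], TCP at [0.219, 0.585, 0.405] pointing down, gripper open.
Joint ranges: [-3.01, 3.01], [-1.01, 2.22], [0.06, 2.58], [-1.02, 4.17], [0.09, 2.62], [-3.14, 3.14]. Speed limits (rad/s): [2.57, 2.57, 3.14, 3.14, 3.14, 3.14].

## Interface

Orientations are given as a rotation vector (axis times angle).
In Python, from station import get_obs, get_image, calibration, finish_job, tcp_to_grasp gives the robot as it stands. The module is installed in compiled form; this text tells all that it offers.
- The arm moves only by the tool arm_command, never from a script. Its argument "plan" is a list that holds one entry, the list of rows, each a list of 6 numbers: the shift along the tool's x, y, z in cm, then the turn, a rotation vector about the tool's x, y, z in rad. A call has 1 to 12 rows; each row is the pose to reach, as a shift and turn from the pose commanded when the call began, along the tool's axes at that moment; what a row does not reach only later rows make up. A row lasts 1/12 s, in which the tool goes at most 41.7 mm and 7.16 degrees, less where a joint would pass 70% of its speed; a pose out of reach is approached as far as the arm can. A call with a gripper value outside its range is refused whole. "gripper" is the closure, from -1 (fully open) to 1 (shut), set as the call begins (left out, the last holds). The fingers move at their own pace and stop on an object; "force" is the grip in N (left out, the last holds). Time passes only in rows, so rows that repeat a pose let the fingers close. It gives the time, the measured TCP pose, the force, the opening and the grip force at its end, in the units of the state.
- get_obs(): the state, without advancing time (a new reading comes with each control period).
- get_image(name): name is "scene" or "top" or "wrist"; returns (picture, depth): 400x640x3 uint8, blue, green, red; 400x640 float32, m along the optical axis (not along the pixel's ray), 0 where there is no reading.
- calibration(name): a dict with "fx", "fy", "cx", "cy" (pixels), "pose" (4x4, takes a point from camera to world coordinates). Camera axes: x right, y up, looking along -z (the intrinsics and any distortion apply to the point x, -y, -z); pixel columns grow to the right and rows downward; lengths in m; the calibration is good to about 2 mm. A picture is of the moment at which its call begins: read the wrist's pose just before it. calibration takes no time and is no camera call; for the wrist camera it gives the pose at the moment of the call.
- finish_job(): hands the job in; it is judged then, once.
The state is a dict: "t": time; "q": joint angles; "dq": joint speeds; "effort": joint torques, N m; "tool_pos": TCP position; "tool_rot": TCP orientation; "contact_force": force on the tool from outside, world axes, zero at the start; "wrist_torque": the same for the moment, N m; "opening": finger opening in m; "grip_force": force on a finger pad.
Only numpy, scipy, OpenCV 4.12 (cv2) and the standard library are available. Lean on these libraries where they do the work, as an engineer would, in place of code of your own. Each camera call takes 0.05 s, during which the arm holds its last target. There are 200 camera calls.

## Task

Before the class, push the yellow rider on each of the two slide rails from the end with the white square towards the far stop; one runs all the way, the other binds part-way, and when it does, stop pushing rather than force it. Leave both riders where they stopped, then stand the red marker upright on the white square of the rail that binds.

Things in the scene. Friction and masses are not known exactly. Their poses are not given: they have to be found in the camera images.
- rail_a: one slide rail: fixed blue base plate 68 x 320 x 12 mm; origin at the centre of its underside, on the bench. y axis along the rail towards the far stop, z up. Flat white square 56 x 56 mm on the plate (12 mm up) centred at x = 0, y = -128 mm. Aluminium rail 30 mm wide, top 34 mm up; black stops 42 mm high at y = -98 to -86 and 126 to 138 mm. The other rail looks the same.
- rail_b: the other slide rail: fixed blue base plate 68 x 320 x 12 mm; origin at the centre of its underside, on the bench. y axis along the rail towards the far stop, z up. Flat white square 56 x 56 mm on the plate (12 mm up) centred at x = 0, y = -128 mm. Aluminium rail 30 mm wide, top 34 mm up; black stops 42 mm high at y = -98 to -86 and 126 to 138 mm. The other rail looks the same.
- rider_a (a joint): rider on rail_a, m: 0 at the near stop, 0.160 at the far stop; starts near 0. Dark saddle 50 x 44 mm, top 52 mm up; on its middle a yellow plate 40 mm across, 16 mm thick along the rail, 52 to 102 mm up, centred at rail y = -0.060 + value. Slides at about 2 N and stays where left; a binding one slides as lightly, then stops dead far short of the far stop.
- rider_b (a joint): rider on rail_b, m: 0 at the near stop, 0.160 at the far stop; starts near 0. Dark saddle 50 x 44 mm, top 52 mm up; on its middle a yellow plate 40 mm across, 16 mm thick along the rail, 52 to 102 mm up, centred at rail y = -0.060 + value. Slides at about 2 N and stays where left; a binding one slides as lightly, then stops dead far short of the far stop.
- marker_red_centre (a point): red plastic marker standing loose on the bench, about 60 g, 50 mm tall: foot 38 mm across and 10 mm high, above it a round grip 26 mm across up to the top. The point is half-way up its axis (25 mm above its underside); its z axis points up. A green marker of the same shape stands nearby and is not wanted
There are look-alikes about, which are no part of the job. There is more than one size of the part that bears marker_red_centre; the job needs the largest.

How it is judged:
On the way:
1. both riders pushed as far as they go: the free one within 15 mm of the far stop, the other within 12 mm of where it binds (((value of joint rider_a above 0.145 m and value of joint rider_b above 0.058 m) or (value of joint rider_b above 0.145 m and value of joint rider_a above 0.058 m))), for 0.2 s.
At the end, for the whole second after the job is handed in: The free rider is left within 20 mm of the far stop and the binding one within 20 mm of where it bound; the red marker stands upright (within 10 degrees) on the white square of the binding rail, its axis within 20 mm of the square's centre each way, released and at rest (((value of joint rider_a above 0.14 m and value of joint rider_b between 0.05 and 0.1 m and x of marker_red_centre in the frame of rail_b between -0.02 and 0.02 m and y of marker_red_centre in the frame of rail_b between -0.148 and -0.108 m and z of marker_red_centre in the frame of rail_b between 0.032 and 0.042 m and angle between marker_red_centre's own z axis and vertical below 0.17 rad) or (value of joint rider_b above 0.14 m and value of joint rider_a between 0.05 and 0.1 m and x of marker_red_centre in the frame of rail_a between -0.02 and 0.02 m and y of marker_red_centre in the frame of rail_a between -0.148 and -0.108 m and z of marker_red_centre in the frame of rail_a between 0.032 and 0.042 m and angle between marker_red_centre's own z axis and vertical below 0.17 rad))); the robot touches nothing.
It fails at once if a rider or rail is forced: the fingers press on it with more than 100 N (contact force between the fingers and rail_a above 100 N or contact force between the fingers and rail_b above 100 N).
It also fails if it takes over 56 s, if anything falls off the work surface, if the arm or the gripper's body presses on something with over 40 N, if the wrist force passes 120 N, or if a joint passes its speed limit or range.

## Working session

There is one attempt and no reset: what is moved stays moved. The work goes in short steps, Python scripts to look and compute and a tool call to move; the robot and the scene stay as the last step left them, time stands still between calls to the robot, and variables do not carry over. Pictures are saved under pics/ and viewed, at most 10 in all, crops included, and the job is handed in when it is done.

Besides the shell and the picture viewer there is one more tool, called after "Request:" as name(argument=value, ...), one argument or row to a line, values as JSON. arm_command: Moves the arm, as the interface text tells. Its arguments: {"type":"object","properties":{"plan":{"type":"array"},"gripper":{"type":"number"},"force":{"type":"number"}},"required":["plan"]}

```bash
mkdir -p pics
cat > h.py <<'E'
import numpy as np, cv2
from station import *
from scipy.spatial.transform import Rotation as R
def pt(cal,d,u,v):
    z=d[v,u]; p=np.array([(u-cal['cx'])/cal['fx']*z,-(v-cal['cy'])/cal['fy']*z,-z,1])
    return (cal['pose']@p)[:3]
def cloud(cal,d):
    v,u=np.indices(d.shape); z=d
    p=np.stack([(u-cal['cx'])/cal['fx']*z,-(v-cal['cy'])/cal['fy']*z,-z,np.ones_like(z)],-1)
    return (p@cal['pose'].T)[...,:3]
E
python3 - <<'E'
from h import *
for n in("scene","top"):
    im,d=get_image(n); cv2.imwrite(f'pics/{n}.png',im); np.save(f'{n}_d.npy',d); c=calibration(n); print(n,{k:(v if k!='pose' else v.round(3).tolist()) for k,v in c.items()})
o=get_obs();print(o)
E
```

```text
scene {'fx': 483.274173539877, 'fy': 483.274173539877, 'cx': 316.1940684033046, 'cy': 199.02662825953527, 'pose': [[-0.585, -0.517, 0.625, 1.102], [0.811, -0.362, 0.46, 0.287], [-0.012, 0.776, 0.631, 0.583], [0.0, 0.0, 0.0, 1.0]]}
top {'fx': 497.63452829065415, 'fy': 497.63452829065415, 'cx': 318.8267486566526, 'cy': 183.78731604056273, 'pose': [[-0.028, 0.991, -0.129, 0.471], [-1.0, -0.028, -0.002, -0.106], [-0.005, 0.129, 0.992, 0.959], [0.0, 0.0, 0.0, 1.0]]}
{'t': 0.1, 'q': array([ 1.09302045e+00,  5.32689321e-02,  1.61414374e+00,  3.27417574e-06,
        1.47600813e+00, -1.19003632e-01]), 'dq': array([ 0.00066862, -0.00130963, -0.00329555, -0.00029122,  0.00136368,
       -0.00136721]), 'effort': array([ 5.92703350e-05, -3.94901526e+01, -3.71362031e+01, -1.06938262e-04,
        3.89369830e-03,  8.40230967e-06]), 'tool_pos': array([0.21934097, 0.58498564, 0.40360699]), 'tool_rot': array([-5.60444319e-01, -3.09064765e+00,  2.74278351e-03]), 'contact_force': array([ 0.25693483, -0.13091191, -0.69774945]), 'wrist_torque': array([ 0.03296301, -0.01482118,  0.00657908]), 'grip_force': 0.0, 'opening': 0.08529324856048795}
```

View pics/top.png

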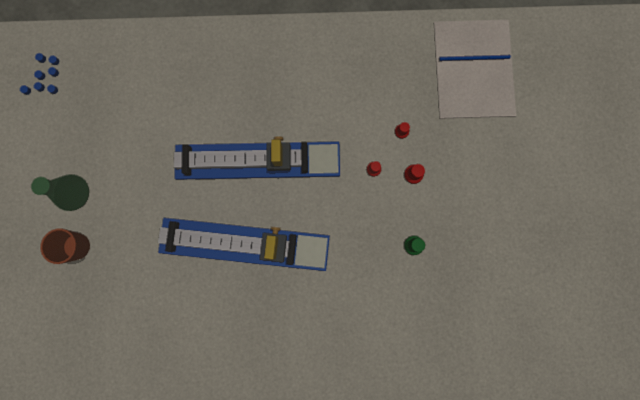

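View pics/scene.png

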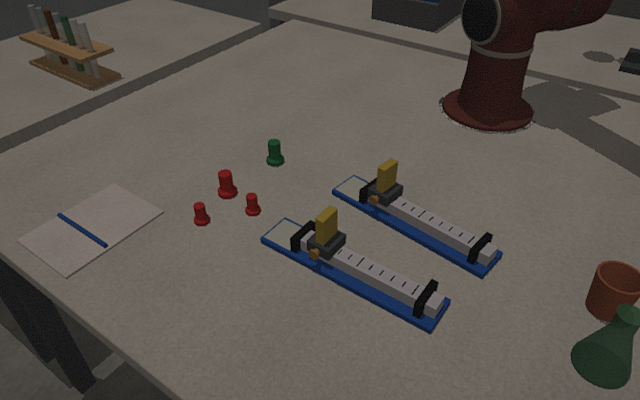

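The top view shows the two rails, with white squares at (323,159) and (312,251) and yellow plates at (277,152) and (270,247). Three red markers stand at (402,130), (374,169) and (414,174), and a green one at (414,245). The one at (414,174) looks largest, so I'll check sizes and zoom in.

Run:
```python
from h import *
im=cv2.imread('pics/top.png'); d=np.load('top_d.npy'); c=calibration('top'); P=cloud(c,d)
hsv=cv2.cvtColor(im,cv2.COLOR_BGR2HSV)
H,S,V=hsv[...,0],hsv[...,1],hsv[...,2]
def comps(m,name,amin):
    n,l,s,ce=cv2.connectedComponentsWithStats(m.astype(np.uint8))
    for i in range(1,n):
        if s[i,4]<amin: continue
        q=P[l==i]; q=q[np.isfinite(q).all(1)]
        zt=np.percentile(q[:,2],95); t=q[q[:,2]>zt-.006]
        r=cv2.minAreaRect(q[:,:2].astype(np.float32)*1000)
        print(name,ce[i].round(),s[i,4],'ztop',zt.round(3),'topmid',((t.min(0)+t.max(0))/2).round(3),'ext',np.ptp(t[:,:2],axis=0).round(3),'rect',np.round(r[0]),np.round(r[1]),round(r[2],1))
comps(((H<8)|(H>172))&(S>150)&(V>60),'red',30)
comps((H>50)&(H<80)&(S>130),'green',30)
comps((H>20)&(H<32)&(S>150),'yellow',60)
comps((H>105)&(H<125)&(S>150),'blue',800)
crop=im[110:200,340:460]; cv2.imwrite('pics/c.png',cv2.resize(crop,None,fx=6,fy=6,interpolation=cv2.INTER_CUBIC))
for n in [(323,159),(312,251)]: print(pt(c,d,*n).round(3))
```

```text
red [403. 130.] 140 ztop 0.041 topmid [ 0.587 -0.192  0.497] ext [0.232 0.172] rect [ 583. -196.] [ 25. 286.] 56.5
red [374. 168.] 143 ztop 0.041 topmid [ 0.621 -0.211  0.039] ext [0.017 0.019] rect [ 619. -211.] [26. 21.] 77.7
red [415. 173.] 252 ztop 0.052 topmid [ 0.546 -0.203  0.502] ext [0.15  0.193] rect [ 540. -210.] [ 34. 247.] 41.5
green [416. 245.] 203 ztop 0.053 topmid [ 0.473 -0.199  0.503] ext [0.024 0.186] rect [ 474. -199.] [186.  32.] 88.1
yellow [276. 151.] 212 ztop 0.104 topmid [ 0.567 -0.064  0.529] ext [0.193 0.084] rect [564. -59.] [208.  26.] 19.9
yellow [270. 247.] 207 ztop 0.105 topmid [ 0.476 -0.018  0.102] ext [0.038 0.018] rect [476. -18.] [15. 39.] 82.1
blue [244. 173.] 980 ztop 0.015 topmid [0.62  0.013 0.013] ext [0.02  0.315] rect [620.  13.] [315.  18.] 89.5
blue [224. 256.] 857 ztop 0.015 topmid [0.46  0.045 0.484] ext [0.055 0.313] rect [460.  44.] [315.  38.] 86.8
[ 0.642 -0.114  0.013]
[ 0.467 -0.088  0.014]
```

View pics/c.png

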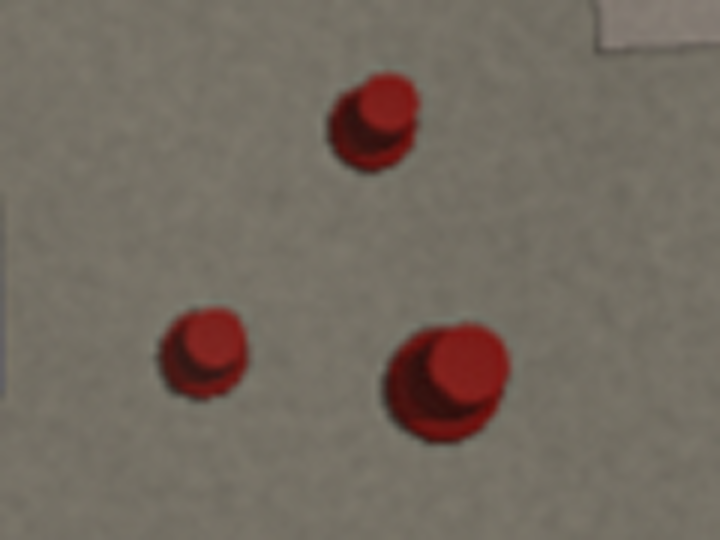

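Three red candidates: (403,130) and (374,168) have tops at 41 mm, and (415,173) has its top at 52 mm with the widest foot. The 50 mm tall one asked for is (415,173). Next I'll get clean poses for the rails and that marker.

Run:
```python
from h import *
im=cv2.imread('pics/top.png'); d=np.load('top_d.npy'); c=calibration('top'); P=cloud(c,d)
hsv=cv2.cvtColor(im,cv2.COLOR_BGR2HSV);H,S,V=[hsv[...,i] for i in range(3)]
ok=d>0
v,u=np.indices(d.shape)
def box(m,*b): return m&ok&(u>=b[0])&(u<=b[1])&(v>=b[2])&(v<=b[3])
def rect(m,name,zr):
    q=P[m]; q=q[(q[:,2]>zr[0])&(q[:,2]<zr[1])]
    r=cv2.minAreaRect(q[:,:2].astype(np.float32)*1000); print(name,len(q),np.round(r[0],1),np.round(r[1],1),round(r[2],1), 'median',np.median(q,0).round(4))
bl=(H>105)&(H<125)&(S>120); ye=(H>18)&(H<34)&(S>130); wh=(S<45)&(V>110); re=((H<8)|(H>172))&(S>150)
for n,b in(('A',(165,345,135,185)),('B',(150,335,210,275))):
    rect(box(bl,*b),n+' blue',(.003,.022)); rect(box(ye,*b),n+' yel',(.096,.11))
rect(box(wh,304,345,135,185),'A sq',(.005,.022)); rect(box(wh,294,335,225,275),'B sq',(.005,.022))
rect(box(re,395,430,150,190),'mark top',(.046,.06)); rect(box(re,395,430,150,190),'mark all',(.003,.06))
o=get_obs(); print(R.from_rotvec(o['tool_rot']).as_matrix().round(3).tolist(), tcp_to_grasp)
c=calibration('wrist'); T=np.eye(4);T[:3,:3]=R.from_rotvec(o['tool_rot']).as_matrix();T[:3,3]=o['tool_pos'];print((np.linalg.inv(T)@c['pose']).round(3).tolist())
```

```text
A blue 1770 [643.9  13.5] [317.4  66.8] 89.5 median [0.6238 0.0481 0.0119]
A yel 200 [644.5 -29.9] [39.9 15.5] 0.4 median [ 0.6438 -0.0298  0.1022]
B blue 1992 [483.5  40.4] [317.1  65.8] 82.3 median [0.481  0.0743 0.0123]
B yel 212 [475.9 -17.6] [15.4 39. ] 82.5 median [ 0.4758 -0.0182  0.1024]
A sq 799 [ 643.2 -113.8] [72.4 75. ] 35.9 median [ 0.6426 -0.1139  0.0128]
B sq 869 [473.4 -91.8] [65.8 69.3] 82.5 median [ 0.4666 -0.086   0.013 ]
mark top 144 [ 609.2 -287. ] [23.5 23.5] 13.0 median [ 0.6093 -0.2868  0.0502]
mark all 297 [ 606.7 -286. ] [34.2 29.2] 48.1 median [ 0.6056 -0.2832  0.0434]
[[-0.936, 0.351, -0.001], [0.351, 0.936, -0.002], [0.0, -0.002, -1.0]] 0.1547
[[-0.001, 0.954, 0.301, 0.078], [1.0, 0.001, 0.001, -0.0], [0.0, 0.301, -0.954, 0.029], [0.0, 0.0, 0.0, 1.0]]
```

```bash
cat >> h.py <<'E'
def go(x,y,z,yang):
    """row (cm, rad) to TCP x,y,z, tool down, tool y axis at world angle yang deg"""
    o=get_obs(); M=R.from_rotvec(o['tool_rot']).as_matrix()
    a=np.radians(yang); ty=np.array([np.cos(a),np.sin(a),0]); tz=np.array([0,0,-1.]); T=np.stack([np.cross(ty,tz),ty,tz],1)
    s=M.T@(np.array([x,y,z])-o['tool_pos'])*100; w=R.from_matrix(M.T@T).as_rotvec()
    print('row',s.round(2).tolist(),w.round(3).tolist(),'|s|',np.linalg.norm(s).round(1))
E
python3 -c "
from h import *
go(.470,-.061,.35,-7.5)"
```

```text
row [-46.15, -51.67, 5.44] [-0.002, 0.001, 1.343] |s| 69.5
```

Request:
arm_command(
  plan=[
    [[-46.15, -51.67, 5.4, 0, 0, 1.343], [-46.15, -51.67, 5.4, 0, 0, 1.343], [-46.15, -51.67, 5.4, 0, 0, 1.343], [-46.15, -51.67, 5.4, 0, 0, 1.343], [-46.15, -51.67, 5.4, 0, 0, 1.343], [-46.15, -51.67, 5.4, 0, 0, 1.343], [-46.15, -51.67, 5.4, 0, 0, 1.343], [-46.15, -51.67, 5.4, 0, 0, 1.343], [-46.15, -51.67, 5.4, 0, 0, 1.343], [-46.15, -51.67, 5.4, 0, 0, 1.343], [-46.15, -51.67, 5.4, 0, 0, 1.343], [-46.15, -51.67, 5.4, 0, 0, 1.343]],
  ],
  gripper=1,
  force=40,
)

```text
t: 1.1
tool_pos: [0.3997, 0.1185, 0.3655]
tool_rot: [2.365, 2.068, 0.001]
contact_force: [1.3, 0.7, -0.4]
opening: -0.0005
grip_force: 0.0
```

```bash
python3 -c "
from h import *
go(.470,-.061,.35,-7.5)"
```

```text
row [-16.85, 9.36, 1.55] [0.0, -0.0, -0.003] |s| 19.3
```

Request:
arm_command(
  plan=[
    [[-16.85, 9.36, 1.55, 0, 0, 0], [-16.85, 9.36, 1.55, 0, 0, 0], [-16.85, 9.36, 1.55, 0, 0, 0], [-16.85, 9.36, 1.55, 0, 0, 0], [-16.85, 9.36, 1.55, 0, 0, 0], [-16.85, 9.36, 1.55, 0, 0, 0], [-16.85, 9.36, 5.0, 0, 0, 0], [-16.85, 9.36, 8.0, 0, 0, 0], [-16.85, 9.36, 11.0, 0, 0, 0], [-16.85, 9.36, 12.0, 0, 0, 0], [-16.85, 9.36, 12.0, 0, 0, 0], [-16.85, 9.36, 12.0, 0, 0, 0]],
  ],
)

```text
t: 2.1
tool_pos: [0.4707, -0.0585, 0.2462]
tool_rot: [-2.361, -2.072, 0.0]
contact_force: [0.2, -0.2, 0.3]
opening: -0.0001
grip_force: 0.0
```

```bash
python3 -c "
from h import *
go(.470,-.061,.245,-7.5); im,d=get_image('scene'); cv2.imwrite('pics/s2.png',cv2.resize(im[130:350,220:540],None,fx=2.4,fy=2.4))"
```

```text
row [-0.26, -0.03, 0.12] [-0.001, -0.0, 0.0] |s| 0.3
```

View pics/s2.png

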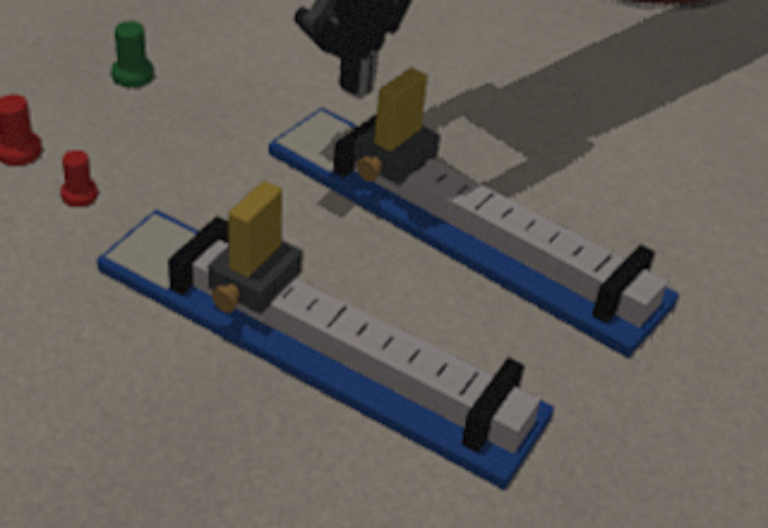

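Request:
arm_command(
  plan=[
    [[0.7, 0, 0, 0, 0, 0], [1.4, 0, 0, 0, 0, 0], [2.1, 0, 0, 0, 0, 0], [2.8, 0, 0, 0, 0, 0], [3.5, 0, 0, 0, 0, 0], [4.2, 0, 0, 0, 0, 0], [4.9, 0, 0, 0, 0, 0], [5.6, 0, 0, 0, 0, 0], [6.3, 0, 0, 0, 0, 0], [6.9, 0, 0, 0, 0, 0], [7.3, 0, 0, 0, 0, 0], [7.5, 0, 0, 0, 0, 0]],
  ],
)

```text
t: 3.15
tool_pos: [0.4804, 0.0162, 0.2457]
tool_rot: [-2.361, -2.072, 0.0]
contact_force: [0.8, -2.4, 2.2]
opening: -0.0002
grip_force: 1.0
```

```bash
cat >> h.py <<'E'
RC={'a':(np.array([.644,.0135]),np.array([.009,1.])),'b':(np.array([.4835,.0404]),np.array([.132,.991]))}
def riders():
    im,d=get_image('scene'); P=cloud(calibration('scene'),d); hsv=cv2.cvtColor(im,cv2.COLOR_BGR2HSV);H,S=hsv[...,0],hsv[...,1]
    m=(H>18)&(H<34)&(S>130)&(d>0)&(P[...,2]>.06)&(P[...,2]<.107); q=P[m]
    for n,(c,e) in RC.items():
        s=q[:,:2]-c; lat=s@[e[1],-e[0]]; y=(s@e)[abs(lat)<.035]
        if len(y): print(n,len(y),'value from far face',(np.percentile(y,97)-.008+.060).round(4),'lo',np.percentile(y,3).round(4))
    o=get_obs(); s=o['tool_pos'][:2]
    print({n:((s-c)@e).round(4) for n,(c,e) in RC.items()},'F',o['contact_force'].round(1))
E
python3 -c "
from h import *
riders()"
```

```text
a 585 value from far face 0.0163 lo -0.05
b 485 value from far face 0.0542 lo -0.0132
{'a': np.float64(0.0013), 'b': np.float64(-0.0243)} F [0.2 0.9 0.2]
```

Rider b is at 0.054 and pushes lightly (about 2 N). From here I'll go slowly.

Request:
arm_command(
  plan=[
    [[0.2, 0, 0, 0, 0, 0], [0.4, 0, 0, 0, 0, 0], [0.6, 0, 0, 0, 0, 0], [0.8, 0, 0, 0, 0, 0], [1.0, 0, 0, 0, 0, 0], [1.2, 0, 0, 0, 0, 0]],
  ],
)

```text
t: 3.7
tool_pos: [0.4818, 0.0276, 0.2456]
tool_rot: [-2.362, -2.071, 0.001]
contact_force: [-1.5, -2.2, 0.1]
opening: 0.0001
grip_force: 1.0
```

Request:
arm_command(
  plan=[
    [[0.1, 0, 0, 0, 0, 0], [0.2, 0, 0, 0, 0, 0]],
  ],
)

```text
t: 3.87
tool_pos: [0.4821, 0.0296, 0.2456]
tool_rot: [-2.362, -2.071, 0.001]
contact_force: [-1.5, -2.5, -0.5]
opening: 0.0001
grip_force: 1.0
```

Request:
arm_command(
  plan=[
    [[0.1, 0, 0, 0, 0, 0], [0.15, 0, 0, 0, 0, 0]],
  ],
)

```text
t: 4.03
tool_pos: [0.4823, 0.031, 0.2456]
tool_rot: [-2.362, -2.071, 0.001]
contact_force: [-1.1, -1.9, -1.0]
opening: 0.0002
grip_force: 1.0
```

Request:
arm_command(
  plan=[
    [[0.08, 0, 0, 0, 0, 0], [0.15, 0, 0, 0, 0, 0]],
  ],
)

```text
t: 4.2
tool_pos: [0.4824, 0.0325, 0.2456]
tool_rot: [-2.362, -2.071, 0.001]
contact_force: [-0.8, -1.2, -1.9]
opening: 0.0003
grip_force: 1.0
```

Request:
arm_command(
  plan=[
    [[0.08, 0, 0, 0, 0, 0], [0.15, 0, 0, 0, 0, 0]],
  ],
)

```text
t: 4.37
tool_pos: [0.4827, 0.0339, 0.2457]
tool_rot: [-2.362, -2.071, 0.0]
contact_force: [-1.5, -1.1, -0.1]
opening: 0.0
grip_force: 1.0
```

Request:
arm_command(
  plan=[
    [[0.1, 0, 0, 0, 0, 0], [0.2, 0, 0, 0, 0, 0]],
  ],
)

```text
t: 4.53
tool_pos: [0.4831, 0.0359, 0.2458]
tool_rot: [-2.362, -2.071, 0.0]
contact_force: [-1.9, -3.1, -1.3]
opening: 0.0001
grip_force: 1.0
```

Request:
arm_command(
  plan=[
    [[0.1, 0, 0, 0, 0, 0], [0.2, 0, 0, 0, 0, 0]],
  ],
)

```text
t: 4.7
tool_pos: [0.4834, 0.038, 0.2459]
tool_rot: [2.362, 2.071, 0.0]
contact_force: [-1.5, -1.8, -0.9]
opening: -0.0002
grip_force: 1.0
```

```bash
python3 -c "
from h import *
riders()"
```

```text
a 583 value from far face 0.0164 lo -0.0502
b 494 value from far face 0.0763 lo 0.0084
{'a': np.float64(0.0231), 'b': np.float64(-0.0023)} F [-1.  -1.6 -0.9]
```

Request:
arm_command(
  plan=[
    [[0.1, 0, 0, 0, 0, 0], [0.2, 0, 0, 0, 0, 0], [0.3, 0, 0, 0, 0, 0]],
  ],
)

```text
t: 5.0
tool_pos: [0.4838, 0.0409, 0.2459]
tool_rot: [2.362, 2.071, 0.0]
contact_force: [-1.0, -2.3, -1.8]
opening: -0.0002
grip_force: 1.0
```

Request:
arm_command(
  plan=[
    [[0.1, 0, 0, 0, 0, 0], [0.2, 0, 0, 0, 0, 0], [0.3, 0, 0, 0, 0, 0]],
  ],
)

```text
t: 5.25
tool_pos: [0.4842, 0.0439, 0.2459]
tool_rot: [2.362, 2.071, 0.0]
contact_force: [-0.2, -2.0, -1.1]
opening: -0.0
grip_force: 1.0
```

Request:
arm_command(
  plan=[
    [[0.1, 0, 0, 0, 0, 0], [0.2, 0, 0, 0, 0, 0], [0.3, 0, 0, 0, 0, 0], [0.4, 0, 0, 0, 0, 0]],
  ],
)

```text
t: 5.58
tool_pos: [0.4847, 0.0479, 0.2459]
tool_rot: [2.362, 2.071, 0.0]
contact_force: [-0.7, -2.2, -1.7]
opening: -0.0001
grip_force: 1.0
```

Request:
arm_command(
  plan=[
    [[0.3, 0, 0, 0, 0, 0], [0.6, 0, 0, 0, 0, 0], [0.9, 0, 0, 0, 0, 0], [1.2, 0, 0, 0, 0, 0]],
  ],
)

```text
t: 5.92
tool_pos: [0.4863, 0.06, 0.2459]
tool_rot: [2.362, 2.071, 0.0]
contact_force: [-0.5, -1.6, -1.8]
opening: 0.0002
grip_force: 1.1
```

Request:
arm_command(
  plan=[
    [[0.4, 0, 0, 0, 0, 0], [0.8, 0, 0, 0, 0, 0], [1.2, 0, 0, 0, 0, 0], [1.6, 0, 0, 0, 0, 0], [2.0, 0, 0, 0, 0, 0], [2.4, 0, 0, 0, 0, 0], [2.8, 0, 0, 0, 0, 0], [3.2, 0, 0, 0, 0, 0], [3.6, 0, 0, 0, 0, 0], [4.0, 0, 0, 0, 0, 0], [4.4, 0, 0, 0, 0, 0]],
  ],
)

```text
t: 6.83
tool_pos: [0.4921, 0.1037, 0.2459]
tool_rot: [2.362, 2.071, 0.0]
contact_force: [1.2, -2.5, -0.9]
opening: -0.0001
grip_force: 1.1
```

```bash
python3 -c "
from h import *
riders()"
```

```text
a 580 value from far face 0.0164 lo -0.0503
b 514 value from far face 0.1423 lo 0.0748
{'a': np.float64(0.0893), 'b': np.float64(0.0643)} F [ 0.5 -0.9 -0.2]
```

Request:
arm_command(
  plan=[
    [[0.3, 0, 0, 0, 0, 0], [0.6, 0, 0, 0, 0, 0], [0.9, 0, 0, 0, 0, 0], [1.1, 0, 0, 0, 0, 0], [1.2, 0, 0, 0, 0, 0]],
  ],
)

```text
t: 7.3
tool_pos: [0.4936, 0.1155, 0.246]
tool_rot: [2.362, 2.072, 0.0]
contact_force: [1.2, -2.0, -0.5]
opening: -0.0001
grip_force: 1.0
```

Request:
arm_command(
  plan=[
    [[0.1, 0, 0, 0, 0, 0], [0.2, 0, 0, 0, 0, 0]],
  ],
)

```text
t: 7.47
tool_pos: [0.4939, 0.1172, 0.246]
tool_rot: [2.362, 2.071, 0.0]
contact_force: [-0.7, -2.4, 0.6]
opening: 0.0002
grip_force: 1.0
```

```bash
python3 -c "
from h import *
riders(); go(.6435,-.085,.245,0)"
```

```text
a 582 value from far face 0.0163 lo -0.0503
b 518 value from far face 0.1559 lo 0.0887
{'a': np.float64(0.1025), 'b': np.float64(0.0776)} F [-0.6 -0.8  0.5]
row [-18.11, 17.48, 0.1] [0.0, -0.0, -0.131] |s| 25.2
```

Rider b is free, at 0.156. Moving on to rail a: back off, lift, go across and lower.

Request:
arm_command(
  plan=[
    [[-1.5, 0, 0, 0, 0, 0], [-1.5, 0, -4, 0, 0, 0], [-1.5, 0, -8, 0, 0, 0], [-5, 3.5, -8, 0, 0, -0.05], [-8, 6.5, -8, 0, 0, -0.131], [-11, 9.5, -8, 0, 0, -0.131], [-14, 12.5, -8, 0, 0, -0.131], [-16.5, 15.5, -8, 0, 0, -0.131], [-18.1, 17.5, -8, 0, 0, -0.131], [-18.1, 17.5, -8, 0, 0, -0.131], [-18.1, 17.5, -4, 0, 0, -0.131], [-18.1, 17.5, 0, 0, 0, -0.131]],
  ],
)

```text
t: 8.52
tool_pos: [0.6456, -0.0859, 0.2488]
tool_rot: [2.218, 2.215, 0.009]
contact_force: [0.8, 0.2, -0.8]
opening: -0.0001
grip_force: 0.0
```

Request:
arm_command(
  plan=[
    [[0, 0, 0, 0, 0, 0], [0, 0, 0, 0, 0, 0]],
  ],
)

```text
t: 8.68
tool_pos: [0.6422, -0.0843, 0.2427]
tool_rot: [-2.217, -2.217, 0.005]
contact_force: [0.0, -0.7, 1.1]
opening: 0.0002
grip_force: 0.0
```

```bash
python3 -c "
from h import *
riders(); go(.6435,-.085,.245,0); print(get_obs()['tool_pos'])"
```

```text
a 580 value from far face 0.0163 lo -0.0502
b 505 value from far face 0.1562 lo 0.089
{'a': np.float64(-0.0982), 'b': np.float64(-0.1028)} F [-0.2 -0.   0.7]
row [-0.03, -0.0, 0.1] [-0.001, -0.001, 0.0] |s| 0.1
[ 0.64351138 -0.08468379  0.24599752]
```

Request:
arm_command(
  plan=[
    [[0.7, 0, 0, 0, 0, 0], [1.4, 0, 0, 0, 0, 0], [2.1, 0, 0, 0, 0, 0], [2.8, 0, 0, 0, 0, 0], [3.5, 0, 0, 0, 0, 0], [4.2, 0, 0, 0, 0, 0], [4.9, 0, 0, 0, 0, 0], [5.6, 0, 0, 0, 0, 0], [6.3, 0, 0, 0, 0, 0], [6.9, 0, 0, 0, 0, 0], [7.3, 0, 0, 0, 0, 0], [7.5, 0, 0, 0, 0, 0]],
  ],
)

```text
t: 9.73
tool_pos: [0.6436, -0.0095, 0.2457]
tool_rot: [-2.221, -2.222, 0.0]
contact_force: [0.4, -1.3, 1.4]
opening: 0.0001
grip_force: 1.0
```

Request:
arm_command(
  plan=[
    [[0.2, 0, 0, 0, 0, 0], [0.4, 0, 0, 0, 0, 0], [0.6, 0, 0, 0, 0, 0], [0.8, 0, 0, 0, 0, 0]],
  ],
)

```text
t: 10.07
tool_pos: [0.6437, -0.0021, 0.2457]
tool_rot: [2.222, 2.221, -0.0]
contact_force: [0.3, -2.3, 0.3]
opening: -0.0001
grip_force: 1.0
```

```bash
python3 -c "
from h import *
riders()"
```

```text
a 599 value from far face 0.0629 lo -0.0044
b 512 value from far face 0.156 lo 0.0892
{'a': np.float64(-0.0153), 'b': np.float64(-0.0207)} F [ 1.4 -1.7 -0.2]
```

Rider a is at 0.063, so 1–1.5 mm steps from here.

Request:
arm_command(
  plan=[
    [[0.1, 0, 0, 0, 0, 0], [0.2, 0, 0, 0, 0, 0]],
  ],
)

```text
t: 10.28
tool_pos: [0.6436, -0.0002, 0.2457]
tool_rot: [-2.222, -2.221, 0.0]
contact_force: [1.0, -1.5, 0.7]
opening: 0.0002
grip_force: 1.0
```

Request:
arm_command(
  plan=[
    [[0.1, 0, 0, 0, 0, 0], [0.2, 0, 0, 0, 0, 0]],
  ],
)

```text
t: 10.45
tool_pos: [0.6436, 0.0019, 0.2457]
tool_rot: [-2.222, -2.221, 0.0]
contact_force: [0.9, -2.3, -0.0]
opening: 0.0001
grip_force: 1.0
```

Request:
arm_command(
  plan=[
    [[0.08, 0, 0, 0, 0, 0], [0.15, 0, 0, 0, 0, 0]],
  ],
)

```text
t: 10.62
tool_pos: [0.6436, 0.0035, 0.2458]
tool_rot: [-2.221, -2.221, 0.0]
contact_force: [1.9, -1.6, 0.0]
opening: 0.0
grip_force: 1.0
```

Request:
arm_command(
  plan=[
    [[0.08, 0, 0, 0, 0, 0], [0.15, 0, 0, 0, 0, 0]],
  ],
)

```text
t: 10.78
tool_pos: [0.6436, 0.0049, 0.2458]
tool_rot: [-2.221, -2.221, -0.0]
contact_force: [2.8, -2.2, 0.5]
opening: -0.0001
grip_force: 1.0
```

Request:
arm_command(
  plan=[
    [[0.05, 0, 0, 0, 0, 0], [0.1, 0, 0, 0, 0, 0]],
  ],
)

```text
t: 10.95
tool_pos: [0.6436, 0.0056, 0.2458]
tool_rot: [2.221, 2.221, -0.002]
contact_force: [1.4, -4.7, 0.3]
opening: -0.0002
grip_force: 2.7
```

Request:
arm_command(
  plan=[
    [[0.04, 0, 0, 0, 0, 0], [0.04, 0, 0, 0, 0, 0]],
  ],
)

```text
t: 11.12
tool_pos: [0.6436, 0.0056, 0.2458]
tool_rot: [2.221, 2.221, -0.002]
contact_force: [2.1, -5.2, -1.1]
opening: -0.0
grip_force: 2.7
```

```bash
python3 -c "
from h import *
riders()"
```

```text
a 599 value from far face 0.0704 lo 0.003
b 514 value from far face 0.1561 lo 0.0888
{'a': np.float64(-0.0079), 'b': np.float64(-0.0133)} F [ 1.  -5.3 -0.3]
```

Rider a stopped dead at 0.0704: the force rose to 5 N and the tool no longer advanced. So rail a is the one that binds, and I stop pushing. Back off, lift, and move above the red marker with the fingers part open.

Request:
arm_command(
  plan=[
    [[-1.0, 0, 0, 0, 0, 0], [-1.5, 0, -3.5, 0, 0, 0], [-1.5, 0, -7, 0, 0, 0], [-5, -1, -8, 0, 0, 0], [-9, -2, -8, 0, 0, 0], [-13, -3.4, -8, 0, 0, 0], [-17, -3.4, -8, 0, 0, 0], [-21, -3.4, -8, 0, 0, 0], [-25, -3.4, -8, 0, 0, 0], [-28, -3.4, -8, 0, 0, 0], [-29.2, -3.4, -8, 0, 0, 0], [-29.2, -3.4, -8, 0, 0, 0]],
  ],
)

```text
t: 12.17
tool_pos: [0.609, -0.2883, 0.3255]
tool_rot: [-2.225, -2.217, -0.001]
contact_force: [-0.0, 1.8, -0.3]
opening: 0.0001
grip_force: 0.0
```

Request:
arm_command(
  plan=[
    [[0, 0, 0, 0, 0, 0], [0, 0, 0, 0, 0, 0], [0, 0, 0, 0, 0, 0]],
  ],
  gripper=-0.2,
)

```text
t: 12.42
tool_pos: [0.6099, -0.2839, 0.3257]
tool_rot: [-2.218, -2.223, -0.001]
contact_force: [-0.4, -0.9, 1.0]
opening: 0.0359
grip_force: 0.0
```

```bash
cat >> h.py <<'E'
def red(z0,z1,name='wrist'):
    c=calibration(name); im,d=get_image(name); P=cloud(c,d); hsv=cv2.cvtColor(im,cv2.COLOR_BGR2HSV);H,S=hsv[...,0],hsv[...,1]
    m=((H<8)|(H>172))&(S>150)&(d>0)&(P[...,2]>z0)&(P[...,2]<z1)
    n,l,s,ce=cv2.connectedComponentsWithStats(m.astype(np.uint8))
    for i in range(1,n):
        if s[i,4]<60: continue
        q=P[l==i]; r=cv2.minAreaRect(q[:,:2].astype(np.float32)*1000); cc,rr=cv2.minEnclosingCircle(q[:,:2].astype(np.float32)*1000)
        print('red',ce[i].round(),s[i,4],np.round(r[0],1),np.round(r[1],1),'circ',np.round(cc,1),round(rr,1),'z',np.median(q[:,2]).round(4))
    return im
E
python3 -c "
from h import *
print(get_obs()['tool_pos'],get_obs()['opening']); riders(); im=red(.046,.06); red(.046,.06,'top'); cv2.imwrite('pics/w1.png',im); go(.609,-.287,.19,0)"
```

```text
[ 0.60989323 -0.28390637  0.32566682] 0.035948494222116656
a 602 value from far face 0.0704 lo 0.0032
b 504 value from far face 0.156 lo 0.089
{'a': np.float64(-0.2978), 'b': np.float64(-0.3048)} F [-0.2 -0.1  1.4]
red [321. 201.] 543 [ 608.8 -286.6] [23.1 24. ] circ [ 609.3 -286.3] 12.3 z 0.0517
row [-0.27, -0.09, 13.59] [-0.0, -0.0, 0.002] |s| 13.6
```

View pics/w1.png

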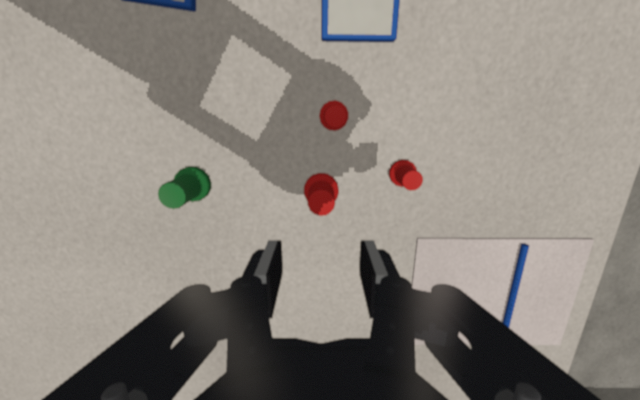

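The wrist view shows the large red marker at (321,201), between the fingers, with the smaller ones at (334,115) and (404,174), clear of them. Its axis is at (0.609,-0.2866), which agrees with the top camera. Descend.

Request:
arm_command(
  plan=[
    [[-0.27, -0.09, 3, 0, 0, 0], [-0.27, -0.09, 6, 0, 0, 0], [-0.27, -0.09, 8, 0, 0, 0], [-0.27, -0.09, 8, 0, 0, 0]],
  ],
  gripper=-0.3,
)

```text
t: 12.9
tool_pos: [0.6069, -0.2866, 0.2397]
tool_rot: [-2.213, -2.215, 0.004]
contact_force: [-0.0, 1.8, -1.0]
opening: 0.0554
grip_force: 0.0
```

Request:
arm_command(
  plan=[
    [[0, 0, 2, 0, 0, 0], [0, 0, 4, 0, 0, 0], [0, 0, 5.4, 0, 0, 0], [0, 0, 5.4, 0, 0, 0], [0, 0, 5.4, 0, 0, 0]],
  ],
)

```text
t: 13.32
tool_pos: [0.6088, -0.2881, 0.1919]
tool_rot: [-2.22, -2.221, 0.0]
contact_force: [0.4, -0.4, 0.1]
opening: 0.0557
grip_force: 0.0
```

Request:
arm_command(
  plan=[
    [[0, 0, 0, 0, 0, 0], [0, 0, 0, 0, 0, 0], [0, 0, 0, 0, 0, 0], [0, 0, 0, 0, 0, 0], [0, 0, 0, 0, 0, 0], [0, 0, 0, 0, 0, 0], [0, 0, 0, 0, 0, 0], [0, 0, 0, 0, 0, 0]],
  ],
  gripper=1,
  force=30,
)

```text
t: 13.98
tool_pos: [0.6095, -0.2889, 0.1939]
tool_rot: [2.219, 2.219, 0.001]
contact_force: [1.0, 1.0, 5.9]
opening: 0.0252
grip_force: 29.8
```

Request:
arm_command(
  plan=[
    [[0, 0, -2, 0, 0, 0], [0, 0, -4, 0, 0, 0], [0, 0, -6, 0, 0, 0], [0, 0, -7, 0, 0, 0], [0, 0, -7, 0, 0, 0], [0, 0, -7, 0, 0, 0]],
  ],
)

```text
t: 14.48
tool_pos: [0.6087, -0.2885, 0.262]
tool_rot: [2.221, 2.221, 0.0]
contact_force: [0.1, -0.2, -1.5]
opening: 0.0248
grip_force: 29.8
```

```bash
python3 -c "
from h import *
print(get_obs()['tool_pos'],get_obs()['opening']); im=red(.09,.14,'scene'); 
go(.6427,-.1145,.262,0); go(.6427,-.1145,.206,0)
cv2.imwrite('pics/s3.png',cv2.resize(im[60:300,130:450],None,fx=2.4,fy=2.4))"
```

```text
[ 0.60872915 -0.28845487  0.26195266] 0.02481978685702977
red [223. 148.] 179 [ 606.3 -283.6] [35.1 17. ] circ [ 609.5 -286.8] 17.9 z 0.1113
row [17.37, 3.43, -0.13] [-0.001, -0.001, 0.0] |s| 17.7
row [17.37, 3.44, 5.47] [-0.001, -0.001, 0.0] |s| 18.5
```

View pics/s3.png

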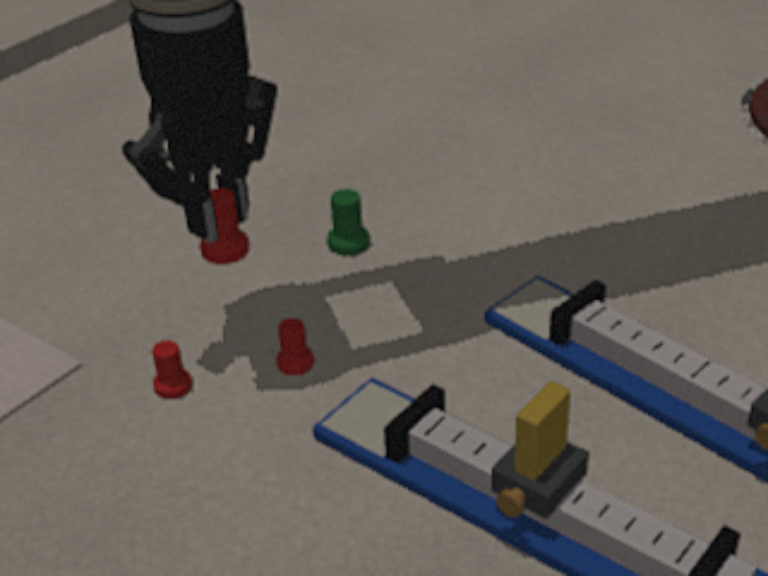

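The marker is held upright, seen at crop pixel (222,215). Carry it over rail a's white square and lower it, slowly at the end.

Request:
arm_command(
  plan=[
    [[3, 0.6, 0, 0, 0, 0], [6, 1.2, 0, 0, 0, 0], [9, 1.8, 0, 0, 0, 0], [12, 2.4, 0, 0, 0, 0], [15, 3.0, 0, 0, 0, 0], [17.2, 3.4, 0, 0, 0, 0], [17.2, 3.4, 0, 0, 0, 0], [17.2, 3.4, 1.5, 0, 0, 0], [17.2, 3.4, 3, 0, 0, 0], [17.2, 3.4, 4, 0, 0, 0], [17.2, 3.4, 4.5, 0, 0, 0], [17.2, 3.4, 4.5, 0, 0, 0]],
  ],
)

```text
t: 15.53
tool_pos: [0.6414, -0.1171, 0.2132]
tool_rot: [-2.22, -2.216, 0.004]
contact_force: [-0.6, -0.1, -0.9]
opening: 0.025
grip_force: 29.8
```

```bash
python3 -c "
from h import *
print(get_obs()['tool_pos'],get_obs()['opening']);
im=red(.02,.09,'scene'); go(.6427,-.1165,.206,0)"
```

```text
[ 0.64140569 -0.11712767  0.21323656] 0.02501972542900862
red [250. 202.] 81 [ 627.4 -211.7] [21.5 11.3] circ [ 622.8 -210.9] 10.8 z 0.0309
red [199. 209.] 136 [ 696.7 -269.1] [20.1 17.3] circ [ 696.6 -269.3] 10.6 z 0.0343
red [288. 222.] 377 [ 644.7 -113. ] [31.  40.5] circ [ 644.1 -117.1] 20.8 z 0.0416
row [0.06, 0.07, 0.88] [-0.003, -0.001, -0.001] |s| 0.9
```

Request:
arm_command(
  plan=[
    [[0, 0, 0.3, 0, 0, 0], [0, 0, 0.5, 0, 0, 0], [0, 0, 0.65, 0, 0, 0], [0, 0, 0.65, 0, 0, 0]],
  ],
)

```text
t: 15.92
tool_pos: [0.6428, -0.1165, 0.2105]
tool_rot: [2.221, 2.221, 0.0]
contact_force: [0.3, 0.9, -0.2]
opening: 0.0251
grip_force: 29.8
```

Request:
arm_command(
  plan=[
    [[0, 0, 0.1, 0, 0, 0], [0, 0, 0.15, 0, 0, 0], [0, 0, 0.15, 0, 0, 0]],
  ],
)

```text
t: 16.17
tool_pos: [0.6427, -0.1164, 0.2089]
tool_rot: [2.221, 2.221, -0.0]
contact_force: [0.3, -0.1, -0.6]
opening: 0.0252
grip_force: 29.8
```

Still no contact at 0.209, so I'll keep going in small steps.

Request:
arm_command(
  plan=[
    [[0, 0, 0.1, 0, 0, 0], [0, 0, 0.2, 0, 0, 0], [0, 0, 0.2, 0, 0, 0]],
  ],
)

```text
t: 16.42
tool_pos: [0.6427, -0.1164, 0.2066]
tool_rot: [-2.221, -2.221, 0.0]
contact_force: [0.1, -0.3, 0.2]
opening: 0.025
grip_force: 29.8
```

Request:
arm_command(
  plan=[
    [[0, 0, 0.05, 0, 0, 0], [0, 0, 0.1, 0, 0, 0], [0, 0, 0.1, 0, 0, 0]],
  ],
)

```text
t: 16.67
tool_pos: [0.6428, -0.1164, 0.206]
tool_rot: [2.221, 2.221, 0.0]
contact_force: [0.1, 0.3, -0.4]
opening: 0.0247
grip_force: 29.8
```

Request:
arm_command(
  plan=[
    [[0, 0, 0.05, 0, 0, 0], [0, 0, 0.1, 0, 0, 0], [0, 0, 0.1, 0, 0, 0]],
  ],
)

```text
t: 16.92
tool_pos: [0.643, -0.1164, 0.206]
tool_rot: [2.221, 2.221, 0.0]
contact_force: [-2.3, 1.2, 5.2]
opening: 0.0248
grip_force: 30.3
```

Request:
arm_command(
  plan=[
    [[0, 0, 0.05, 0, 0, 0], [0, 0, 0.1, 0, 0, 0], [0, 0, 0.1, 0, 0, 0]],
  ],
)

```text
t: 17.17
tool_pos: [0.6431, -0.1165, 0.2059]
tool_rot: [-2.221, -2.222, 0.0]
contact_force: [-5.8, 1.0, 8.8]
opening: 0.0252
grip_force: 30.7
```

The marker touched down at 0.206, the expected height. Relieve the pressure and release.

Request:
arm_command(
  plan=[
    [[0, 0, -0.15, 0, 0, 0], [0, 0, -0.15, 0, 0, 0]],
  ],
)

```text
t: 17.33
tool_pos: [0.643, -0.1165, 0.206]
tool_rot: [2.22, 2.221, 0.001]
contact_force: [-1.0, 0.1, 3.5]
opening: 0.0244
grip_force: 30.1
```

Request:
arm_command(
  plan=[
    [[0, 0, 0, 0, 0, 0], [0, 0, 0, 0, 0, 0], [0, 0, 0, 0, 0, 0], [0, 0, 0, 0, 0, 0], [0, 0, 0, 0, 0, 0], [0, 0, 0, 0, 0, 0]],
  ],
  gripper=-0.3,
)

```text
t: 17.83
tool_pos: [0.6427, -0.1164, 0.2051]
tool_rot: [-2.221, -2.221, 0.0]
contact_force: [-0.3, -0.8, -0.1]
opening: 0.0553
grip_force: 0.0
```

Request:
arm_command(
  plan=[
    [[0, 0, -0.5, 0, 0, 0], [0, 0, -1.5, 0, 0, 0], [0, 0, -3, 0, 0, 0], [0, 0, -5, 0, 0, 0], [0, 0, -8, 0, 0, 0], [0, 0, -11, 0, 0, 0], [0, 0, -14, 0, 0, 0], [0, 0, -14, 0, 0, 0], [0, 0, -14, 0, 0, 0]],
  ],
)

```text
t: 18.58
tool_pos: [0.6436, -0.1167, 0.351]
tool_rot: [2.216, 2.216, 0.006]
contact_force: [-0.6, 0.6, -0.1]
opening: 0.0555
grip_force: 0.0
```

```bash
python3 -c "
from h import *
print(get_obs()['tool_pos'],get_obs()['dq'].round(3)); riders(); red(.055,.07); red(.055,.07,'top'); im=red(.01,.07,'scene')
cv2.imwrite('pics/s4.png',cv2.resize(im[130:350,180:500],None,fx=2.4,fy=2.4))"
```

```text
[ 0.64357869 -0.11666192  0.350954  ] [ 0.     0.041  0.064 -0.003 -0.005  0.   ]
a 604 value from far face 0.0703 lo 0.0032
b 503 value from far face 0.1561 lo 0.0891
{'a': np.float64(-0.13), 'b': np.float64(-0.1344)} F [-0.3 -0.1 -0.2]
red [320. 192.] 518 [ 642.1 -113.9] [22.7 24.1] circ [ 642.3 -113.7] 12.4 z 0.0636
red [252. 202.] 187 [ 623.  -211.3] [22.6 21. ] circ [ 623.3 -210.7] 12.2 z 0.0287
red [200. 212.] 193 [ 696.4 -268.4] [20.8 20.4] circ [ 695.8 -269.3] 11.4 z 0.0278
red [285. 224.] 486 [ 655.6 -110.5] [48.8 35.5] circ [ 657.  -109.6] 28.6 z 0.0403
```

View pics/s4.png

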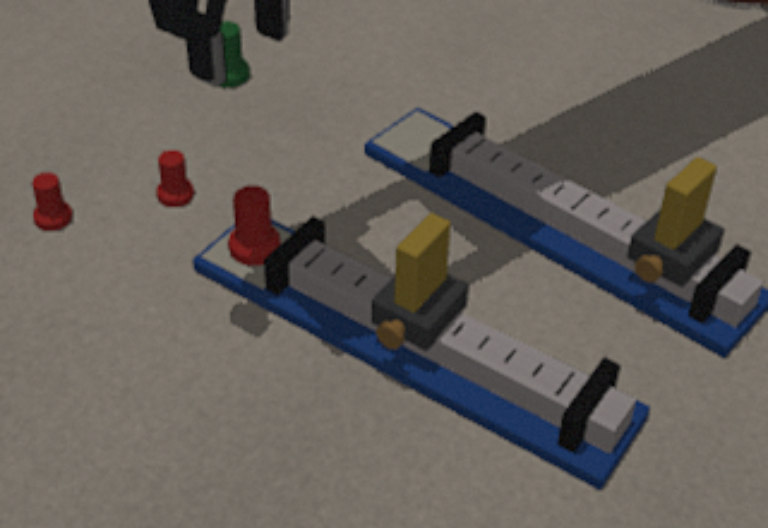

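The red marker stands upright on rail a's white square, seen at crop pixel (252,225). It is at (0.642,-0.114) with its top at about 63 mm, as it should be. The riders stayed put at 0.070 and 0.156, and the gripper is clear.

```bash
python3 -c "
from station import *
print(finish_job())"
```

```text
the job is handed in; nothing more can be done
None
```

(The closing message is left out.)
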